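Slide the heatsink module home in the test bay

TASK

Pick up the push stick by its red handle and use its nose to slide the circuit module with the black heatsink along its lane of the test bay until it is home against the end stop. Keep the gripper's fingers off that module, and leave the module with the blue relays where it is. Then draw the stick out and lay it flat on the bench, clear of the bay.

Things in the scene. Friction and masses are not known exactly. Their poses are not given: they have to be found in the camera images.
- stick: Push stick (mm), 0.14 kg, lying flat. Origin: underside, below the handle's middle; x towards the nose, z up. Yellow blade 24 wide, 14 thick, x = -75 to 160; the last 20 is the black rubber nose that pushes. Upright red handle on it, centred on the origin: 60 along x, 18 along y, 14 to 62 above the underside; grip it from above across y at about 42. Nose starts roughly towards the bay's mouth.
- module: Module to feed: grey carrier, green board, black finned heatsink; 50 long (x), 40 wide (y), 26 mm high, about 0.12 kg, loose. Origin: centre of underside; x points down the lane to the end stop. Its back (x = -25) is a flat upright aluminium panel, full width and height: push there. Starts on the bay's floor near the mouth of either lane.
- spare: Bystander in the other lane: the same size, board, panel and axes, but four blue relay blocks instead of the heatsink. Leave it alone.
- bay: Fixed bay (mm), 2 open-topped lanes. Origin at bench height; x from open mouth to end stop, z up. Base plate (lane floor) 6 thick, x -125 to 75, y -70 to 70. Lane centres y = 33 and -33, each 46 wide between pale walls, 30 above bench, from x = -100 to the grey stop's face at x = 60 (stop 40 high; module home: its origin at x = 35). Bench is clear for 350 before the mouth. Fan, driver beyond.
There are look-alikes about, which are no part of the job. Of the things that look like the module, the smaller one is meant. What is shaped like the stick but green is not meant.

How it is judged:
On the way, in this order (a step that is already met when the one before it is completed fails the run):
1. the stick is lifted off the bench (height (world z) of stick above 0.005 m), for 0.1 s.
2. the heatsink module is on its way down the lane with the stick's nose at its back panel (x of module in the frame of bay above -0.035 m and x of stick in the frame of module between -0.215 and -0.165 m), for 0.1 s.
At the end, for the whole second after the job is handed in: The heatsink module sits upright in a lane (within 12 mm of its centreline and 10 degrees of its direction, on the floor within 6 mm) within 12 mm of the end stop; the stick lies flat on the bench (origin lower than 4 mm, tilt under 8 degrees), not touching the bay; both at rest (x of module in the frame of bay above 0.023 m and (y of module in the frame of bay between 0.021 and 0.045 m or y of module in the frame of bay between -0.045 and -0.021 m) and z of module in the frame of bay below 0.012 m and angle between module's own z axis and vertical below 0.17 rad and angle between the x axis of module and the x axis of bay, either way round below 0.17 rad and height (world z) of stick below 0.004 m and angle between stick's own z axis and vertical below 0.15 rad and contact force between stick and bay below 0.05 N and linear speed of each of stick, module below 0.02 m/s).
It fails at once if the gripper's fingers touch the heatsink module (contact force between the fingers and module above 0.3 N).
It fails at once if the module with the blue relays is moved by more than 12 mm (distance of spare from where it was at the start of the episode above 0.012 m).
It also fails if it takes over 42 s, if anything falls off the work surface, if the arm or the gripper's body presses on something with over 40 N, if the wrist force passes 120 N, or if a joint passes its speed limit or range.

ROBOT

A 6-joint arm with a two-finger parallel gripper is mounted at the origin on the work surface. World frame = base frame: x ahead of the robot, y to its left, z up, the work surface at z = 0. Lengths are in m, angles in rad, forces in N, time in s.
With the tool pointing down it reaches from about 0.325 to 0.775 m from the base axis. Payload 5.5 kg.
Tool frame: the origin (TCP) lies at the very end of the fingers, on their centre line; the grasp point (between the pads) lies 19 mm behind it (manip.pinch_z is the distance from the TCP to the grasp point, in m); z points along the fingers, y is the line along which they close (so a half turn about z gives the same grasp; the last joint's range is limited). The gripper opens to 88 mm and grips with 3 to 60 N. Pads are 20 mm wide; open, the fingers measure 115 mm over their backs; the gripper's body (75 mm by 178 mm) begins 61 mm behind the grasp point.
Start: joints at [1.153, 0.091, 1.231, -0, 1.82, -0.057], TCP at [0.212, 0.561, 0.223] pointing down, gripper open.
Joint ranges: [-2.87, 2.87], [-0.86, 2.18], [0.17, 2.46], [-1.51, 4.65], [0.06, 2.69], [-2.65, 2.65]. Speed limits (rad/s): [2.57, 2.57, 3.01, 3.14, 3.14, 3.14].

INTERFACE

Orientations are given as a rotation vector (axis times angle).
In Python, from bench import telemetry, eyes, ticket, manip gives the robot as it stands.
- The arm moves only by the shell command python3 -m jog 'ROWS' [OPENING]. ROWS is text: rows parted by semicolons, each of 4 numbers parted by spaces: the shift along the tool's x, y, z in cm, then the turn about the tool's z in rad. A call has 1 to 12 rows; each row shifts and turns the commanded pose from where the row before left it, along the tool's axes as they then stand; what a row does not reach is not made up. A row lasts 1/12 s, in which the tool goes at most 41.7 mm and 7.16 degrees, less where a joint would pass 70% of its speed; a pose out of reach is approached as far as the arm can. A call with a gripper value outside its range is refused whole. OPENING is the finger opening in cm, from 0 to 8.78, set as the call begins (- or left out, the last holds). The fingers move at their own pace and stop on an object; the grip force is fixed at half the most. Time passes only in rows, so rows that do not move let the fingers close. It gives the time, the measured TCP pose, the force, the opening and the grip force at its end, in the units of the state.
- telemetry.get_obs(): the state, without advancing time (a new reading comes with each control period).
- eyes.get_image(name): name is "scene" or "side" or "wrist"; returns the picture (384x512x3 uint8, red, green, blue); there is no depth.
- eyes.get_calibration(name): a dict with "fx", "fy", "cx", "cy" (pixels), "position" and "attitude" of the camera in the world; the wrist camera has in their place "T_tool_cam" (4x4, takes a point from camera to tool coordinates, whose origin is the TCP and whose axes are the flange's). Camera axes: x right, y down, z forward; pixel columns grow to the right and rows downward; lengths in m; the calibration is good to about 2 mm. A picture is of the moment at which its call begins: read the wrist's pose just before it. get_calibration takes no time and is no camera call.
- ticket.close_job(): hands the job in; it is judged then, once.
The state is a dict: "t": time; "joints": joint angles; "dq": joint speeds; "tau": joint torques, N m; "position": TCP position; "eef_rot": TCP orientation; "contact_force": force on the tool from outside, world axes, zero at the start; "ft_torque": the same for the moment, N m; "grip_width": finger opening in m; "gripper_force": force on a finger pad.
Only numpy, scipy, OpenCV 4.12 (cv2) and the standard library are available. Lean on these libraries where they do the work, as an engineer would, in place of code of your own. Each camera call takes 0.05 s, during which the arm holds its last target. There are 200 camera calls.

## Working session

There is one attempt and no reset: what is moved stays moved. The work goes in short steps, Python scripts to look and compute and a shell command to move; the robot and the scene stay as the last step left them, time stands still between calls to the robot, and variables do not carry over. Pictures are saved under pics/ and viewed, at most 10 in all, crops included, and the job is handed in when it is done.

```bash
mkdir -p pics; python3 - <<'E'
from bench import telemetry, eyes, ticket, manip
import cv2
o=telemetry.get_obs();print(o['t'],o['position'],o['eef_rot'],o['grip_width'])
for n in ("scene","side"):
    c=eyes.get_calibration(n);print(n,c)
    cv2.imwrite(f'pics/{n}0.png',eyes.get_image(n)[:,:,::-1])
print(eyes.get_calibration("wrist"))
E
```

```text
0.0 [0.21170708 0.56108257 0.22147543] [-5.63590677e-01 -3.09016386e+00  3.07786821e-03] 0.08806944916191363
scene {'fx': 470.78489197243147, 'fy': 470.78489197243147, 'cx': 251.78142247091296, 'cy': 188.37811004987307, 'position': array([1.37381936, 0.1661319 , 0.59074766]), 'attitude': array([-1.56776613, -1.67191547,  0.94434475])}
side {'fx': 395.2952242872824, 'fy': 395.2952242872824, 'cx': 252.5295669172316, 'cy': 191.36501033470626, 'position': array([ 0.45787276, -0.48385246,  0.67748848]), 'attitude': array([-2.38621023,  0.02903064, -0.01844315])}
{'fx': 334.1664000239197, 'fy': 334.1664000239197, 'cx': 255.3143533221714, 'cy': 194.76058208414113, 'T_tool_cam': array([[-1.08187309e-03, -9.67001430e-01, -2.54768647e-01,
         6.95406961e-02],
       [ 9.99999414e-01, -1.03525895e-03, -3.17054603e-04,
         7.29307197e-04],
       [ 4.28407325e-05, -2.54768841e-01,  9.67001983e-01,
        -1.61368875e-01],
       [ 0.00000000e+00,  0.00000000e+00,  0.00000000e+00,
         1.00000000e+00]])}
```

View pics/scene0.png

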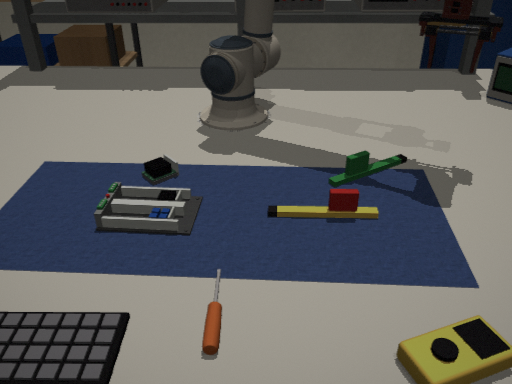

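View pics/side0.png

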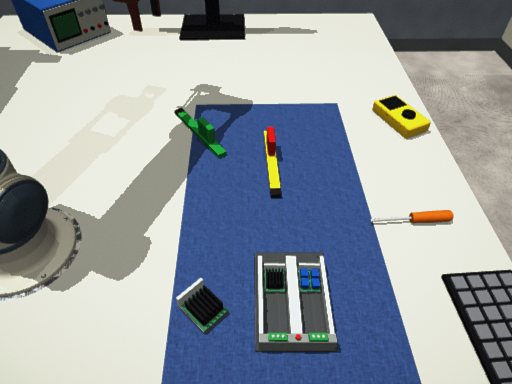

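The candidates for the module are the heatsink block in the bay's left lane, side (274,278), and the one outside the bay, side (203,305). The one in the lane looks smaller, and it starts in a lane as described. For the stick, the candidates are the yellow one with the red handle, side (272,160), and the green one, side (200,132). The yellow one is meant. I'll confirm both in one enlarged crop.

```bash
cat > h.py <<'E'
import numpy as np, cv2
from scipy.spatial.transform import Rotation as R
from bench import telemetry, eyes
def cam(n,o=None):
    c=eyes.get_calibration(n)
    if n=="wrist":
        o=o or telemetry.get_obs(); T=np.eye(4);T[:3,:3]=R.from_rotvec(o['eef_rot']).as_matrix();T[:3,3]=o['position']
        T=T@c['T_tool_cam']; return c,T[:3,:3],T[:3,3]
    return c,R.from_rotvec(c['attitude']).as_matrix(),np.array(c['position'])
def ray(k,uv,z):
    c,Rm,p=k; uv=np.atleast_2d(uv).astype(float)
    d=np.c_[(uv[:,0]-c['cx'])/c['fx'],(uv[:,1]-c['cy'])/c['fy'],np.ones(len(uv))]@Rm.T
    return p+d*((z-p[2])/d[:,2])[:,None]
def proj(k,P):
    c,Rm,p=k; q=(np.atleast_2d(P)-p)@Rm
    return np.c_[q[:,0]/q[:,2]*c['fx']+c['cx'],q[:,1]/q[:,2]*c['fy']+c['cy']]
E
python3 - <<'E'
import cv2,numpy as np
im=cv2.imread('pics/side0.png')
a=cv2.resize(im[245:357,170:345],None,fx=4,fy=4,interpolation=cv2.INTER_CUBIC)[:, :]
b=cv2.resize(im[120:205,170:345],None,fx=4,fy=4,interpolation=cv2.INTER_CUBIC)
a=cv2.resize(im[245:357,170:345],None,fx=3,fy=3,interpolation=cv2.INTER_CUBIC)
b=cv2.resize(im[120:205,170:345],None,fx=3,fy=3,interpolation=cv2.INTER_CUBIC)
cv2.imwrite('pics/crop1.png',np.vstack([b,a]))
E
```

```text
(no output)
```

View pics/crop1.png

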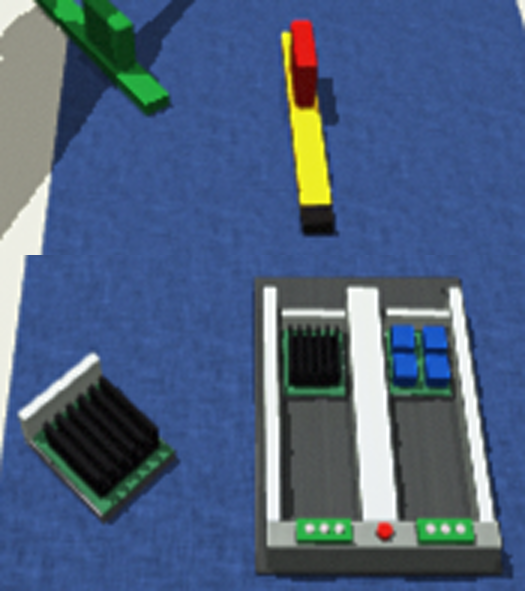

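The crop confirms it: the smaller heatsink module is in the left lane at side (274,278), with its white panel at the mouth end. The larger decoy is outside the bay. The relays are in the right lane, and the yellow and red stick's nose points at the mouth. Next I'll measure positions from these corners.

```bash
python3 - <<'E'
from h import *
from scipy.optimize import least_squares
k=cam('side')
px=lambda u,v:(170+u/3-.33,(120+v/3 if v<255 else 245+(v-255)/3)-.33)
# bay fit: points in bay frame (x,y,z), note bay x -> away from mouth; y sign by handedness
def fit(pts,g):
    L=np.array([p[0] for p in pts],float);U=np.array([px(*p[1]) for p in pts])
    def W(s): c,n=np.cos(s[2]),np.sin(s[2]); return np.c_[s[0]+c*L[:,0]-n*L[:,1],s[1]+n*L[:,0]+c*L[:,1],L[:,2]]
    r=least_squares(lambda s:(proj(k,W(s))-U).ravel(),g,loss='soft_l1'); print(r.x,np.degrees(r.x[2]),r.fun.reshape(-1,2).round(1).tolist()); return r.x
# bay x ~ -Y world, so bay y ~ +X world -> image right
b=fit([((-.1,-.01,.03),(347,287)),((-.1,.01,.03),(379,287)),((-.125,-.07,.006),(256,278)),((-.125,.07,.006),(460,277)),((.06,-.01,.03),(363,522)),((.06,.01,.03),(397,522))],[.5,0,-1.57])
# handle/stick, x towards -Y world
s=fit([((.14,-.012,.014),(301,207)),((.14,.012,.014),(331,205)),((-.075,-.012,.014),(281,33)),((.16,-.012,0),(305,233)),((.16,.012,0),(334,231))],[.5,.2,-1.57])
print(ray(k,[px(*p) for p in[(292,21),(313,21),(294,56),(316,56)]],.062))
# module: panel top
m=ray(k,[px(*p) for p in[(282,312),(345,312),(282,317),(345,317)]],.032);print(m)
E
```

```text
[ 0.54396226 -0.14652644 -1.60251771] -91.81750115258832 [[0.2, -0.5], [-0.3, -0.5], [-0.3, -1.3], [0.3, -0.5], [-0.2, 1.1], [0.4, 1.1]]
[ 0.52674965  0.29140983 -1.54041693] -88.25938875432227 [[0.2, -0.9], [0.5, -0.6], [-0.1, -0.3], [-0.6, 0.8], [0.0, 1.1]]
[[0.51871863 0.31918776 0.062     ]
 [0.53642565 0.31883771 0.062     ]
 [0.51796628 0.27281473 0.062     ]
 [0.53592652 0.27245288 0.062     ]]
[[ 0.49341685 -0.06685143  0.032     ]
 [ 0.53361212 -0.06777908  0.032     ]
 [ 0.49324689 -0.07057281  0.032     ]
 [ 0.53330639 -0.07149848  0.032     ]]
```

```bash
python3 -m jog '0 0 0 0.118;0 0 0 0.118;0 0 0 0.118;0 0 0 0.118;0 0 0 0.118;0 0 0 0.118;0 0 0 0.118;0 0 0 0.118;0 0 0 0.118;0 0 0 0.118' 8.0; python3 -m jog '-2.3 2.55 0 0;-2.3 2.55 0 0;-2.3 2.55 0 0;-2.3 2.55 0 0;-2.3 2.55 0 0;-2.3 2.55 0 0;-2.3 2.55 0 0;-2.3 2.55 0 0;-2.3 2.55 0 0;-2.3 2.55 0 0;-2.3 2.55 0 0;0 0 0 0'
python3 -m jog '0 0 0 0;0 0 0 0;0 0 0 0'
python3 - <<'E'
from h import *
o=telemetry.get_obs();k=cam('wrist',o)
im=eyes.get_image('wrist')[:,:,::-1].copy();cv2.imwrite('pics/w1.png',im)
print(o['t'],o['position'],R.from_rotvec(o['eef_rot']).as_matrix()[:,:2].T.round(4))
hsv=cv2.cvtColor(im,cv2.COLOR_BGR2HSV)
for n,mk,z in(('red',((hsv[...,0]<6)|(hsv[...,0]>174))&(hsv[...,1]>150)&(hsv[...,2]>60),.062),('yel',(abs(hsv[...,0].astype(int)-29)<5)&(hsv[...,1]>150)&(hsv[...,2]>60),.014)):
    c=max(cv2.findContours(mk.astype(np.uint8),cv2.RETR_EXTERNAL,cv2.CHAIN_APPROX_SIMPLE)[0],key=cv2.contourArea)
    bx=cv2.boxPoints(cv2.minAreaRect(c));print(n,cv2.contourArea(c),bx.round(1).tolist(),ray(k,bx,z).round(4).tolist())
E
```

```text
t: 0.93
position: [0.2117, 0.5612, 0.222]
eef_rot: [2.194, 2.248, -0.002]
contact_force: [-0.5, -0.6, -1.4]
grip_width: 0.0806
gripper_force: 0.0
t: 1.93
position: [0.5034, 0.3125, 0.2212]
eef_rot: [2.193, 2.247, -0.003]
contact_force: [0.5, 0.8, 0.4]
grip_width: 0.0804
gripper_force: 0.0
t: 2.18
position: [0.4989, 0.3178, 0.2225]
eef_rot: [-2.186, -2.256, 0.0]
contact_force: [0.3, -0.4, -0.7]
grip_width: 0.0801
gripper_force: 0.0
2.1833 [0.49893001 0.3177872  0.22254053] [[-3.130e-02  9.995e-01  2.000e-04]
 [ 9.995e-01  3.130e-02 -5.000e-04]]
red 847.5 [[273.3999938964844, 232.89999389648438], [275.1000061035156, 177.60000610351562], [292.20001220703125, 178.10000610351562], [290.6000061035156, 233.39999389648438]] [[0.5192, 0.2632, 0.062], [0.5182, 0.3212, 0.062], [0.5351, 0.3212, 0.062], [0.5368, 0.2632, 0.062]]
yel 2.5 [[275.6000061035156, 245.1999969482422], [277.5, 244.1999969482422], [288.6000061035156, 264.1000061035156], [286.70001220703125, 265.20001220703125]] [[0.5257, 0.229, 0.014], [0.528, 0.2305, 0.014], [0.5426, 0.2049, 0.014], [0.5403, 0.2034, 0.014]]
```

View pics/w1.png

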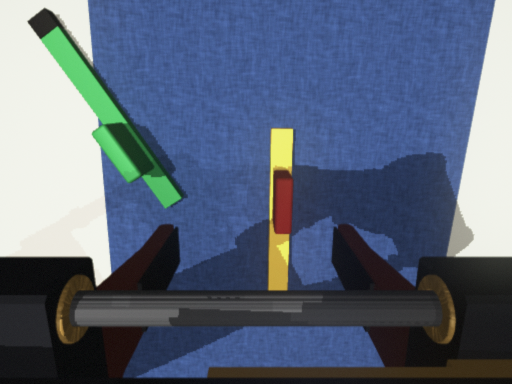

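The wrist view shows the red handle at (282,205) and the yellow blade running from (282,130) down to (279,288), with the green decoy well off to the left. Next is the blade's yaw, taken from the yellow pixels.

```bash
python3 - <<'E'
from h import *
o=telemetry.get_obs();k=cam('wrist',o)
im=cv2.imread('pics/w1.png').astype(int)
mk=(im[...,2]>120)&(im[...,1]>100)&(im[...,0]<90)&(im[...,1]>.7*im[...,2])
P=[]
for v in list(range(134,168))+list(range(238,286)):
    u=np.flatnonzero(mk[v,240:320])+240
    if len(u)>10:P.append(((u.min()+u.max())/2,v,len(u)))
P=np.array(P);print(len(P),P[::12])
w=ray(k,P[:,:2],.014);f=np.polyfit(w[:,1],w[:,0],1);print(f,np.degrees(np.arctan(f[0])),np.polyval(f,.2922))
print(ray(k,[[282,129]],.014))
E
```

```text
44 [[280.5 167.   16. ]
 [278.5 254.   14. ]
 [278.  266.   19. ]
 [277.5 278.   20. ]]
[-0.0439439   0.53824717] -2.516181118605658 0.5254067655126085
[[0.52644232 0.36549613 0.014     ]]
```

```bash
python3 -m jog '-0.9 0.9 0 0;-0.9 0.9 0 0;-0.9 0.9 2 0;0 0 3 0;0 0 3 0;0 0 3 0;0 0 2 0;0 0 0 0;0 0 0 0'
python3 -m jog '0 0 2 0;0 0 2 0;0 0 2 0;0 0 0.9 0;0 0 0 0;0 0 0 0'
```

```text
t: 2.98
position: [0.5273, 0.2899, 0.0917]
eef_rot: [-2.188, -2.254, 0.004]
contact_force: [0.2, 0.2, 0.7]
grip_width: 0.0802
gripper_force: 0.0
t: 3.48
position: [0.5284, 0.291, 0.0253]
eef_rot: [2.187, 2.254, 0.002]
contact_force: [0.5, 0.0, -0.6]
grip_width: 0.0794
gripper_force: 0.0
```

```bash
python3 -m jog '0 0 0.2 0;0 0 0 0;0 0 0 0;0 0 0 0;0 0 0 0;0 0 0 0;0 0 0 0;0 0 0 0;0 0 0 0;0 0 0 0;0 0 0 0;0 0 0 0' 0.5
python3 -m jog '0 0 -0.4 0;0 0 -0.6 0;0 0 -1 0;0 0 -1 0;0 0 -1 0;0 0 0 0;0 0 0 0;0 0 0 0'
python3 - <<'E'
from h import *
o=telemetry.get_obs();print(o['t'],o['position'],R.from_rotvec(o['eef_rot']).as_matrix()[:,:2].T.round(4),o['grip_width'])
cv2.imwrite('pics/side1.png',cv2.resize(eyes.get_image('side')[90:360,160:380,::-1],None,fx=2,fy=2,interpolation=cv2.INTER_CUBIC))
E
```

```text
t: 4.48
position: [0.5275, 0.2907, 0.0215]
eef_rot: [-2.188, -2.255, 0.0]
contact_force: [1.0, -0.2, -0.8]
grip_width: 0.018
gripper_force: 30.0
t: 5.15
position: [0.5275, 0.2907, 0.0616]
eef_rot: [2.188, 2.255, 0.0]
contact_force: [0.0, 0.1, -1.9]
grip_width: 0.018
gripper_force: 30.0
5.15 [0.52754942 0.29073144 0.06164776] [[-3.010e-02  9.995e-01  0.000e+00]
 [ 9.995e-01  3.010e-02  1.000e-04]] 0.017979599107075018
```

View pics/side1.png

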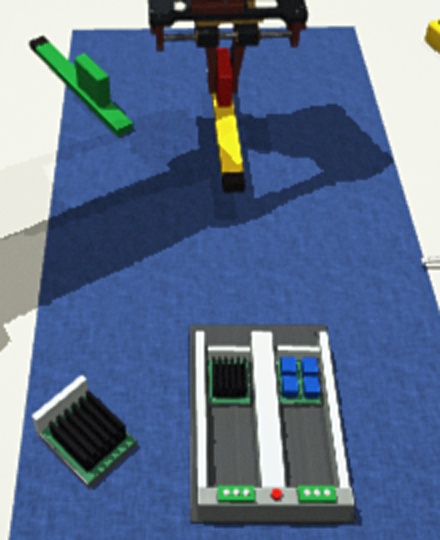

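The stick is held level and 40 mm up, with the nose at crop (232,180) and the lane mouth at crop (230,335). Next I'll align to the lane and stop short of the mouth.

```bash
python3 -m jog '0 0 0 0.031;0 0 0 0.031;-1 0 0 0;-2 0 0 0;-2.5 0 0 0;-2.5 -0.1 0 0;-2.5 -0.17 0 0;-2 0 0 0;-1.1 0 0 0;0 0 0 0;0 0 0 0;0 0 0 0'
python3 - <<'E'
from h import *
o=telemetry.get_obs();M=R.from_rotvec(o['eef_rot']).as_matrix();print(o['t'],o['position'],M[:,:2].T.round(4))
im=eyes.get_image('side')[:,:,::-1].copy();k=cam('side')
p=o['position'];x=-M[:,0];y=-M[:,1] if 0 else M[:,1]
h=p[2]-.0215
L=[p*[1,1,0]+a*x+b*y+[0,0,h+.014] for a,b in((.161,-.012),(.161,.012),(.141,.012),(.141,-.012))]
a=np.array([-.0317,-.9995,0]);c=np.array([.511,-.1455,0])
S=4;x0,y0=230,200
big=cv2.resize(im[y0:y0+150,x0:x0+130],None,fx=S,fy=S,interpolation=cv2.INTER_CUBIC)
for q in proj(k,L):cv2.circle(big,tuple(int(round((t+.5-s)*S)) for t,s in zip(q,(x0,y0))),2,(0,255,0),-1)
for q in proj(k,[c+a*s+[0,0,.006] for s in(-.125,.05)]+[c+a*s+[.9995*w,-.0317*w,.03] for s in(-.1,.05) for w in(-.023,.023)]):cv2.circle(big,tuple(int(round((t+.5-s)*S)) for t,s in zip(q,(x0,y0))),2,(255,0,255),-1)
cv2.imwrite('pics/side2.png',big)
E
```

```text
t: 6.2
position: [0.5205, 0.1556, 0.0615]
eef_rot: [-2.256, -2.186, -0.0]
contact_force: [0.7, -0.3, -1.9]
grip_width: 0.0176
gripper_force: 30.0
6.2 [0.52050119 0.15558727 0.06154076] [[ 3.140e-02  9.995e-01  6.000e-04]
 [ 9.995e-01 -3.140e-02 -2.000e-04]]
```

View pics/side2.png

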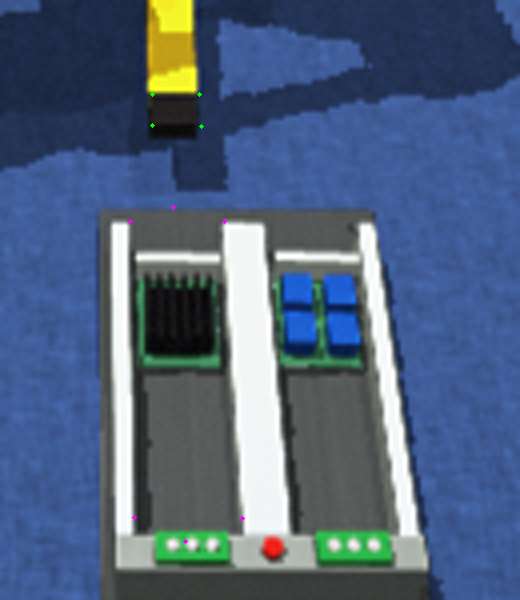

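Overlay check: the nose, at (174,115), matches the prediction to about 2 mm, it is slightly left. The lane edges match too. I'll shift 1.5 mm right, lower, and push.

```bash
python3 -m jog '0 0.15 0.7 0;0 0 1 0;0 0 1 0;-1 0 0 0;-1 0 0 0;-1 0 0 0;-1 0 0 0;-1 0 0 0;-0.7 0 0 0;0 0 0 0;0 0 0 0'
python3 -m jog '-0.4 0 0 0;-0.4 0 0 0;-0.4 0 0 0;-0.4 0 0 0;-0.4 0 0 0;-0.4 0 0 0;-0.4 0 0 0;-0.4 0 0 0;-0.4 0 0 0;-0.4 0 0 0;0 0 0 0'
python3 - <<'E'
from h import *
im=eyes.get_image('side')[200:350,230:360,::-1]
cv2.imwrite('pics/side3.png',cv2.resize(im,None,fx=4,fy=4,interpolation=cv2.INTER_CUBIC))
E
```

```text
t: 7.17
position: [0.5204, 0.0973, 0.0349]
eef_rot: [2.258, 2.184, 0.001]
contact_force: [0.0, -0.2, -2.2]
grip_width: 0.0177
gripper_force: 30.0
t: 8.08
position: [0.5189, 0.057, 0.0345]
eef_rot: [2.257, 2.185, -0.001]
contact_force: [0.2, -0.9, -2.3]
grip_width: 0.0179
gripper_force: 30.0
```

View pics/side3.png

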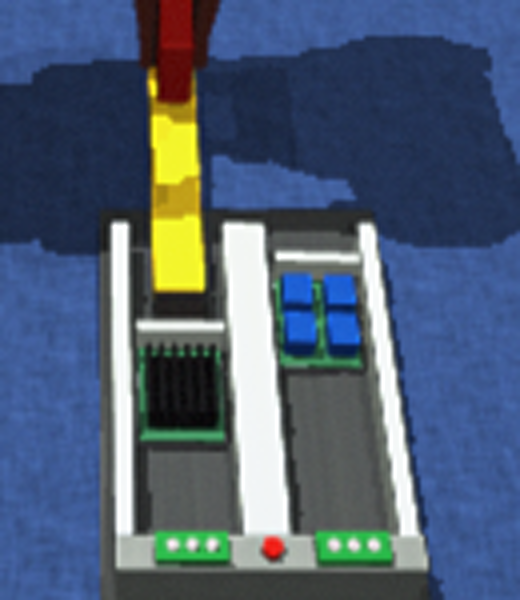

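The nose is at the panel, (181,310), and the module is sliding straight. I'll carry on towards the stop, about 5.2 cm more.

```bash
python3 -m jog '-0.4 0 0 0;-0.4 0 0 0;-0.4 0 0 0;-0.4 0 0 0;-0.4 0 0 0;-0.4 0 0 0;-0.4 0 0 0;-0.4 0 0 0;-0.4 0 0 0;-0.4 0 0 0;-0.4 0 0 0;0 0 0 0'
python3 -m jog '-0.2 0 0 0;-0.2 0 0 0;-0.2 0 0 0;-0.15 0 0 0;0 0 0 0;0 0 0 0'
```

```text
t: 9.13
position: [0.5175, 0.0131, 0.0347]
eef_rot: [2.257, 2.185, -0.001]
contact_force: [-0.2, -0.6, -1.5]
grip_width: 0.018
gripper_force: 30.0
t: 9.63
position: [0.5172, 0.0063, 0.0346]
eef_rot: [2.257, 2.185, -0.0]
contact_force: [0.7, 0.3, -1.9]
grip_width: 0.0178
gripper_force: 30.0
```

Nothing on the force reading yet. I'll push on in small steps until the stop is felt.

```bash
python3 -m jog '-0.15 0 0 0;-0.15 0 0 0;0 0 0 0;0 0 0 0'
python3 - <<'E'
from h import *
im=eyes.get_image('side')[200:350,230:360,::-1]
cv2.imwrite('pics/side4.png',cv2.resize(im,None,fx=4,fy=4,interpolation=cv2.INTER_CUBIC))
E
```

```text
t: 9.97
position: [0.5171, 0.0032, 0.0346]
eef_rot: [2.257, 2.185, -0.0]
contact_force: [0.5, 0.0, -0.9]
grip_width: 0.0181
gripper_force: 30.0
```

View pics/side4.png

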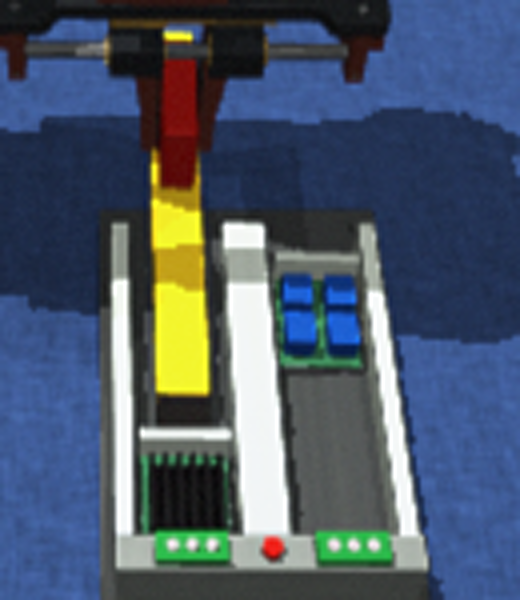

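The module is nearly home, with its panel at (185,433). Stop contact still isn't felt, so I'll continue.

```bash
for i in 1; do python3 -m jog '-0.15 0 0 0;-0.15 0 0 0;0 0 0 0;0 0 0 0'; done; python3 -m jog '-0.15 0 0 0;-0.1 0 0 0;0 0 0 0;0 0 0 0'
```

```text
t: 10.35
position: [0.5172, 0.0025, 0.0352]
eef_rot: [-2.254, -2.185, -0.005]
contact_force: [-1.3, 8.5, 1.3]
grip_width: 0.0178
gripper_force: 30.0
t: 10.68
position: [0.5173, 0.0024, 0.0358]
eef_rot: [-2.251, -2.184, -0.01]
contact_force: [-1.2, 16.6, 4.0]
grip_width: 0.018
gripper_force: 30.0
```

The stop is felt at 16 N, so the module is home. Next I'll draw the stick out and lower it.

```bash
python3 -m jog '0.5 0 0 0;0.8 0 0 0;1.5 0 0 0;2.5 0 0 0;3 0 0 0;3 0 0 0;3 0 0 0;3 0 0 0;3 0 0 0;3 0 0 0;2 0 0 0;1 0 0 0'
python3 -m jog '0.5 0 0 0;0 0 0 0;0 0 0 0;0 0 0.5 0;0 0 0.4 0;0 0 0.2 0;0 0 0 0;0 0 0 0'
```

```text
t: 11.68
position: [0.525, 0.2633, 0.0343]
eef_rot: [-2.254, -2.188, 0.0]
contact_force: [0.8, 0.1, -1.6]
grip_width: 0.0181
gripper_force: 30.0
t: 12.35
position: [0.5255, 0.2653, 0.0232]
eef_rot: [-2.257, -2.185, 0.001]
contact_force: [-0.6, 0.5, -1.7]
grip_width: 0.0181
gripper_force: 30.0
```

```bash
python3 -m jog '0 0 0.1 0;0 0 0.1 0;0 0 0 0;0 0 0 0'
python3 -m jog '0 0 0 0;0 0 0 0;0 0 0 0;0 0 0 0;0 0 0 0;0 0 0 0' 6
python3 -m jog '0 0 -1 0;0 0 -2 0;0 0 -3 0;0 0 -3 0;0 0 -3 0;0 0 -3 0;0 0 0 0;0 0 0 0;0 0 0 0'
python3 - <<'E'
from h import *
cv2.imwrite('pics/side5.png',cv2.resize(eyes.get_image('side')[90:360,160:380,::-1],None,fx=2,fy=2,interpolation=cv2.INTER_CUBIC))
E
```

```text
t: 12.68
position: [0.5256, 0.2658, 0.0217]
eef_rot: [2.257, 2.186, 0.0]
contact_force: [0.7, 0.5, -1.8]
grip_width: 0.0184
gripper_force: 30.0
t: 13.18
position: [0.5256, 0.2658, 0.0217]
eef_rot: [2.257, 2.186, 0.0]
contact_force: [0.3, -0.4, 0.4]
grip_width: 0.0542
gripper_force: 0.0
t: 13.93
position: [0.5255, 0.2657, 0.1716]
eef_rot: [2.257, 2.186, -0.0]
contact_force: [0.4, 0.3, -0.7]
grip_width: 0.0601
gripper_force: 0.0
```

View pics/side5.png

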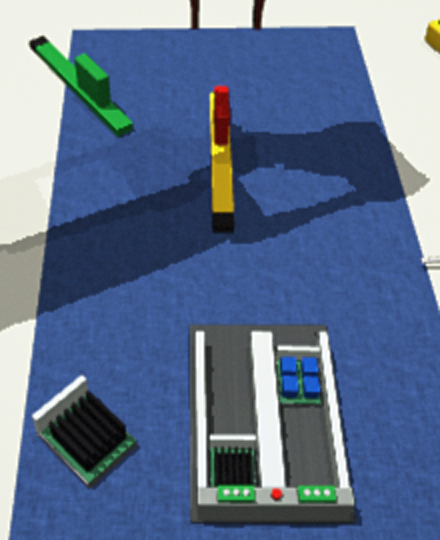

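The stick lies flat at (222,180), clear of the bay. The module is home at (233,465), and the relay module hasn't moved.

```bash
python3 -c "from bench import ticket;print(ticket.close_job())"
```

```text
the job is handed in; nothing more can be done
None
```

I handed the job in at about 14 s: the heatsink module was pushed against the end stop (contact felt at about 16 N), the relay module looked unmoved in the last picture, and the stick lies flat on the bench clear of the bay; no verdict was returned.

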